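Unlock a tilting service stand and lay its tray flat

TASK

Lay the raised tray of the tilting service stand flat, so that the module on it can be soldered. Pull up the T-handle of the sprung index plunger and turn it into its rest notch so that it stays retracted by itself, and move the open black parts bin that stands behind it, in the way of its free edge, out to the side, leaving it upright on the mat. Only then, with the plunger parked, ease the tray down by its free edge until it is level and fully home, without letting it slam, and leave everything else on the bench where it is.

Things in the scene. Friction and masses are not known exactly. Their poses are not given: they have to be found in the camera images.
- stand: Grey tilting stand screwed to the bench. Origin: on the mat (world z 0.002 m) under the middle of the hinge line; x to its rear (away from the robot at yaw 0), y along the hinge, z up. Base plate x -62..53, y -132..140, 10 mm high; cheeks at y +-101, 10 thick, 52 long, 59 high. The index plunger stands upright in a bracket on the +y cheek at x 0, y 118: bracket 44 x 50 mm, top at z 96.
- hinge (a point): Middle of the tray's hinge axis, 35 mm above the mat; the axis is the stand's y, frame parallel to the stand's. A 45 mm radius quadrant on the tray's shaft, under the plunger, has holes for the pin at tray slopes of 65, 40 and 20 degrees, none when level.
- handle (a point): Centre of the black T-handle bar on the plunger: 48 mm long along this frame's y, 11 mm wide (grip here, across x), 14 mm high. Locked, it is 156 mm above the mat, and the bar's underside 16 mm above the steel crown (27 mm diameter, top 133 mm above the mat); a 17 mm round hub fills the top 7 mm of that neck, below it a 10 mm stem.
- pull (a joint): Lift of the plunger, m. 0 = pin fully in the quadrant's hole, 8 mm deep: tray locked below about 0.008. Spring 5 N at 0, 10 N at the top. Lift above 0.014 before the handle can turn; end of travel 0.018; in the rest notch it settles at 0.011.
- twist (a joint): Turn of the T-handle, rad, clockwise from above; 0 = locked, bar along the stand's y. Turns only when lifted. The rest notch is at 1.31 (+-0.1 play), 3 mm deep, with a stop just past it. Let go there, the spring seats the cross-pin in the notch and the plunger stays up; let go on the way, it just lies on the land, not parked.
- tray (a joint): Angle the tray has been lowered, rad: 0 = as found, sloping 65 degrees (1.134 rad) with its far edge up and its face to the robot side; 1.134 = level, on its stop. Friction hinge: stays where it is left; 2 to 7 N across the strip moves it once the plunger is out.
- strip (a point): Middle of the bare aluminium strip along the tray's free edge, on its upper face, 134 mm from the hinge axis. Strip 119 to 150 mm from the axis, 180 mm wide. Frame turns with the tray, parallel to the stand's at joint tray 0. Tray plate 4 mm thick, centred on the axis; the module clamped on it is 94 x 124 mm, 50 high, 21 to 115 mm from the axis.
- bin: Open black plastic parts bin, 80 (x) x 90 (y) x 46 mm high, walls 3 mm, about 110 to 240 g, empty; origin at the centre of its underside. It stands on the mat behind the stand under the path of the tray, whose underside when level is only 33 mm above the mat.
- meter: Bystander: multimeter lying face up, 150 (x) x 72 (y) x 42 mm, origin centre of underside.
- capacitor: Bystander: upright can capacitor, 25 mm diameter, 52 mm high, origin centre of underside.
- reel: Bystander: solder reel standing on its flange, 62 mm diameter, 50 mm high, origin centre of underside.
- bottle: Bystander: white plastic bottle with black cap, 54 mm diameter, 135 mm high, origin centre of underside.
- carton: Bystander: small upright cardboard carton, 40 x 40 x 85 mm, origin centre of underside.
- screwdriver: Bystander: screwdriver lying along its x, 170 mm long, about 28 mm high; origin near its middle, on the mat.
- cutters: Bystander: side cutters lying along their x, jaws to +x, from x -102 to 26, 74 mm wide at the handles, 14 mm high; origin under the pivot.
There are look-alikes about, which are no part of the job. There is more than one size of the bin; the job needs the smallest.

How it is judged:
By the outcome, as a careful person would: the job done as asked, in the order asked, and still so for the second after the job is handed in, with the robot touching nothing.
It also fails if it takes over 69 s, if anything falls off the work surface, if the arm or the gripper's body presses on something with over 40 N, if the wrist force passes 120 N, or if a joint passes its speed limit or range.

ROBOT

A 6-joint arm with a two-finger parallel gripper is mounted at the origin on the work surface. World frame = base frame: x ahead of the robot, y to its left, z up, the work surface at z = 0. Lengths are in mm, angles in rad, forces in N, time in s.
With the tool pointing down it reaches from about 375 to 750 mm from the base axis. Payload 9 kg.
Tool frame: the origin (TCP) lies midway between the tips of the shut fingers; the grasp point (between the pads) lies 19 mm behind it; z points along the fingers, y is the line along which they close (so a half turn about z gives the same grasp; the last joint's range is limited). The gripper opens to 85 mm and grips with 20 to 120 N. Pads are 22 mm wide; open, the fingers measure 114 mm over their backs; the gripper's body (76 mm by 85 mm) begins 54 mm behind the grasp point. The pads swing forward as they close: fully open they stand 13 mm farther back than shut.
Start: joints at [1.018, 0.104, 0.097, 1.564, 0, 1.353], TCP at [197.154, 566.716, 231.331] pointing down, gripper open.
Joint ranges: [-2.99, 2.99], [-0.84, 1.86], [-1.1, 1.16], [-1.84, 2.11], [-1.51, 1.56], [-3.14, 3.14]. Speed limits (rad/s): [2.22, 2.22, 2.57, 3.14, 3.14, 3.14].

INTERFACE

Orientations are given as a rotation vector (axis times angle).
In Python, from station import robot, grab_frame, camera_params, order gives the robot as it stands. The module is installed in compiled form; this text tells all that it offers.
- The arm moves only by the tool move_arm, never from a script. Its arguments are lists of equal length, an entry for each row: "jaw": the opening, from -1 (shut) to 1 (fully open); "translation": the shift along the tool's x, y, z in mm, a list of three; "turn": the turn, a rotation vector about the tool's x, y, z in rad, a list of three. A call has 1 to 12 rows; each row shifts and turns the commanded pose from where the row before left it, along the tool's axes as they then stand; what a row does not reach is not made up. A row lasts 1/10 s, in which the tool goes at most 50 mm and 8.59 degrees, less where a joint would pass 70% of its speed; a pose out of reach is approached as far as the arm can. A call with a gripper value outside its range is refused whole. The fingers move at their own pace and stop on an object; "force" is the grip in N (left out, the last holds). Time passes only in rows, so rows that do not move let the fingers close. It gives the time, the measured TCP pose, the force, the opening and the grip force at its end, in the units of the state.
- robot.state(): the state, without advancing time (a new reading comes with each control period).
- grab_frame(name): name is "scene" or "top" or "wrist"; returns (picture, depth): 480x640x3 uint8, blue, green, red; 480x640 float32, mm along the optical axis (not along the pixel's ray), 0 where there is no reading.
- camera_params(name): a dict with "vfov" (degrees; the focal length in pixels is half the picture's height over the tangent of half this angle, whatever the lens; pixels are square), "cx", "cy" (the principal point, pixels), "k1" (the pictures are not rectified: a ray, as slopes to the right and down, at radius r is drawn at 1 + k1 r^2 times it, then the intrinsics apply), "R" (3x3) and "t" (3): a world point X has camera coordinates R X + t. Camera axes: x right, y down, z forward; pixel columns grow to the right and rows downward; lengths in mm; the calibration is good to about 2 mm. A picture is of the moment at which its call begins: read the wrist's pose just before it. camera_params takes no time and is no camera call; for the wrist camera it gives the pose at the moment of the call.
- order.finish_job(): hands the job in; it is judged then, once.
The state is a dict: "clock": time; "joint_positions": joint angles; "joint_vel": joint speeds; "effort": joint torques, N m; "eef_pos": TCP position; "eef_rot": TCP orientation; "wrist_force": force on the tool from outside, world axes, zero at the start; "moment": the same for the moment, N m; "opening": finger opening in mm; "grasp_force": force on a finger pad.
Only numpy, scipy, OpenCV 4.12 (cv2) and the standard library are available. Lean on these libraries where they do the work, as an engineer would, in place of code of your own. Each camera call takes 0.05 s, during which the arm holds its last target. There are 200 camera calls.

## Working session

There is one attempt and no reset: what is moved stays moved. The work goes in short steps, Python scripts to look and compute and a tool call to move; the robot and the scene stay as the last step left them, time stands still between calls to the robot, and variables do not carry over. Pictures are saved under pics/ and viewed, at most 10 in all, crops included, and the job is handed in when it is done.

Besides the shell and the picture viewer there is one more tool, called after ">>>" by a JSON object that holds its "fn" and its "kwargs", one argument or row to a line. move_arm: Moves the arm, as the interface text tells. Its arguments: {"type":"object","properties":{"jaw":{"type":"array"},"translation":{"type":"array"},"turn":{"type":"array"},"force":{"type":"number"}},"required":["jaw","translation","turn"]}

```bash
mkdir -p pics; cat > h.py <<'E'
import numpy as np, cv2
from station import robot, grab_frame, camera_params, order
def save(name,fn):
    s=robot.state(); p=camera_params(name); im,d=grab_frame(name)
    cv2.imwrite(f'pics/{fn}.png',im); np.savez(f'pics/{fn}.npz',im=im,d=d,**{k:np.array(v) for k,v in p.items()})
    return im,d,p
def load(fn): return np.load(f'pics/{fn}.npz')
def K(p):
    f=240/np.tan(np.radians(float(p['vfov']))/2); return np.array([[f,0,float(p['cx'])],[0,f,float(p['cy'])],[0,0,1]])
def slope(p,uv):
    k=K(p); q=(np.atleast_2d(uv).astype(float)-[k[0,2],k[1,2]])/k[0,0]; r=q.copy()
    for _ in range(20): r=q/(1+float(p['k1'])*(r**2).sum(1,keepdims=True))
    return r
def cloud(p,uv,z):
    s=slope(p,uv); c=np.c_[s,np.ones(len(s))]*np.asarray(z).reshape(-1,1)
    return (c-np.array(p['t']))@np.array(p['R'])
def px(p,X):
    c=np.atleast_2d(X)@np.array(p['R']).T+np.array(p['t']); s=c[:,:2]/c[:,2:]
    s=s*(1+float(p['k1'])*(s**2).sum(1,keepdims=True)); k=K(p); return s*k[0,0]+[k[0,2],k[1,2]]
def at(fn,uv):
    q=load(fn); uv=np.atleast_2d(uv); z=[np.median(q['d'][v-1:v+2,u-1:u+2]) for u,v in uv]; return cloud(q,uv,z)
def atz(fn,uv,z):
    q=load(fn); s=slope(q,uv); R=np.array(q['R']); d=np.c_[s,np.ones(len(s))]@R; c=-R.T@q['t']
    return c+d*((z-c[2])/d[:,2])[:,None]
def tri(a,ua,b,ub):
    A=[];B=[]
    for fn,uv in((a,ua),(b,ub)):
        q=load(fn); d=(np.r_[slope(q,uv)[0],1])@q['R']; d/=np.linalg.norm(d); c=-q['R'].T@q['t']; P=np.eye(3)-np.outer(d,d); A.append(P);B.append(P@c)
    X=np.linalg.solve(A[0]+A[1],B[0]+B[1]); return X
E
python3 - <<'E'
from h import *
for n in('scene','top'):
    im,d,p=save(n,n+'0'); print(n,p['vfov'],p['k1'],-np.array(p['R']).T@p['t'])
print(robot.state())
E
```

```text
scene 50.16534514314285 -0.03774771098915849 [1142.62519512 -200.03485703  826.92543937]
top 53.39257327693254 -0.04042231071655505 [ 4.33491730e+02 -1.05615199e-02  1.01198706e+03]
{'clock': 0.1, 'joint_positions': array([ 1.01831370e+00,  1.04623085e-01,  9.65467448e-02,  1.56389748e+00,
       -2.40635598e-05,  1.35309515e+00]), 'joint_vel': array([-1.41679412e-05, -1.00590691e-03,  1.80527811e-03,  1.36081758e-03,
       -9.31729476e-04, -1.24623467e-04]), 'effort': array([ 5.69671553e-03, -5.58204710e+01,  5.04721498e+01,  1.30429957e-02,
       -2.94428783e-04,  9.86563407e-06]), 'eef_pos': array([196.97624813, 566.43000061, 230.60958432]), 'eef_rot': array([-5.23351024e-01, -3.09726755e+00,  1.72811397e-03]), 'wrist_force': array([ 0.8329035 , -0.23808227, -1.02803075]), 'moment': array([-0.0581814 ,  0.02996609, -0.03194775]), 'grasp_force': 0.0, 'opening': 85.26049032657616}
```

View pics/scene0.png

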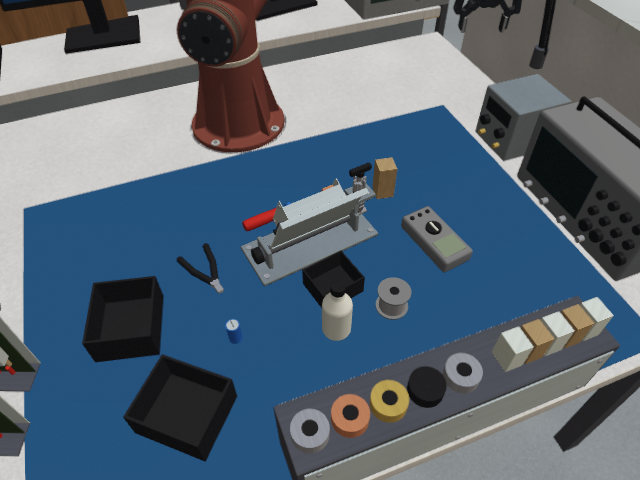

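View pics/top0.png

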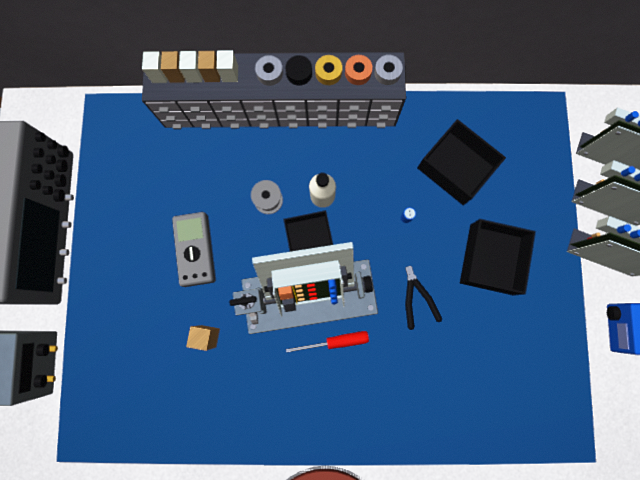

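Scene: small bin at scene (332,277)/top (308,230) just behind the stand. Two larger black bins at top (461,161) and (498,257) are look-alikes. T-handle is at top (243,300)/scene (360,170), reel at (266,196), bottle at (322,188), meter at (193,250), capacitor at (408,215), cutters at (420,300), carton at (201,337), screwdriver at (330,343).

```bash
python3 - <<'E'
from h import *
np.set_printoptions(precision=0,suppress=True)
q=load('top0');s=load('scene0')
a=q['im'];cv2.imwrite('pics/c1.png',cv2.resize(a[140:360,170:430],None,fx=3,fy=3,interpolation=cv2.INTER_CUBIC)[:600,:780])
b=s['im'];cv2.imwrite('pics/c2.png',cv2.resize(b[145:345,230:430],None,fx=3,fy=3,interpolation=cv2.INTER_CUBIC))
for n,u in dict(bottlecap=(322,180),reel=(258,193),cap=(408,213),meter=(193,230),cutjaw=(410,270),carton=(204,338),tray=(330,253),base=(350,308),bin=(308,228),big1=(461,161),big2=(498,257)).items(): print(n,at('top0',u)[0])
E
```

```text
bottlecap [681.   4. 137.]
reel [678. 137.  51.]
cap [ 636. -173.   47.]
meter [603. 274.  35.]
cutjaw [ 521. -179.   13.]
carton [385. 231.  86.]
tray [538. -10. 166.]
base [442. -53.  12.]
bin [612.  35.   4.]
big1 [ 761. -301.    4.]
big2 [ 548. -369.    6.]
```

View pics/c1.png

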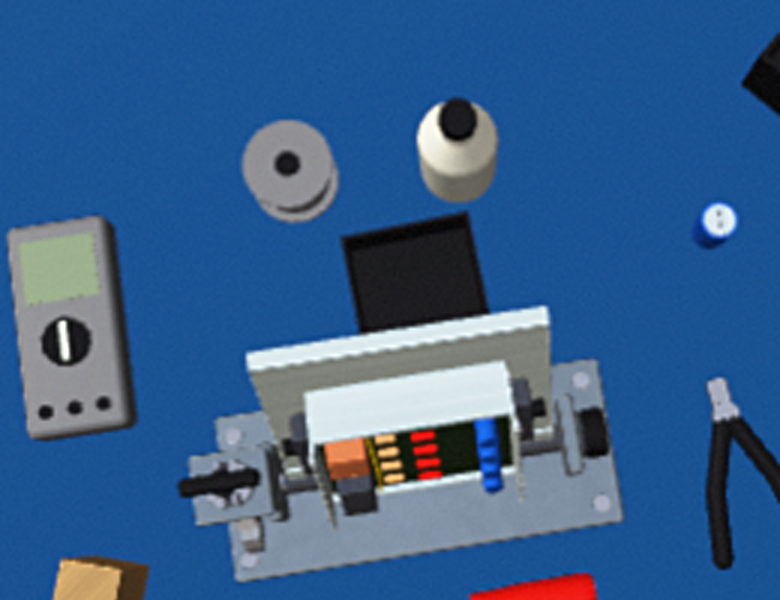

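View pics/c2.png

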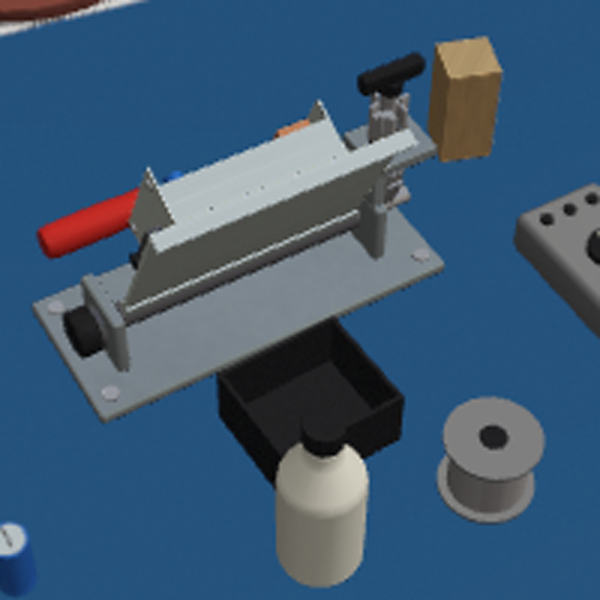

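Crops: T-handle bar c1 (180,490)–(258,480), c2 centre (391,75). Bin far rim corners are c1 (343,238),(467,213). c2 rim corners are (219,378), (338,322), (402,400). Base plate corners are c1 (217,418),(596,360),(620,520),(238,580).

```bash
python3 - <<'E'
from h import *
np.set_printoptions(precision=1,suppress=True)
T=lambda u,v:(170+u/3,140+v/3); S=lambda u,v:(230+u/3,145+v/3)
print('handle tri',tri('top0',T(219,485),'scene0',S(391,75)))
hh=atz('top0',[T(180,490),T(258,480)],163);print('ends',hh)
base=atz('top0',[T(217,418),T(596,360),T(620,520),T(238,580)],12);print('base',base)
loc=np.array([[53,140],[53,-132],[-62,-132],[-62,140]],float)
def fit(l,w):
    l0=l.mean(0);w0=w.mean(0);a=l-l0;b=w-w0
    th=np.arctan2((a[:,0]*b[:,1]-a[:,1]*b[:,0]).sum(),(a*b).sum());R=np.array([[np.cos(th),-np.sin(th)],[np.sin(th),np.cos(th)]])
    o=w0-R@l0;return th,R,o,l@R.T+o-w
th,R,o,r=fit(loc,base[:,:2]);print('stand',th,o,r.round(1).tolist())
print('handle pred',R@[0,118]+o)
print('bin rim tri far L',tri('top0',T(343,238),'scene0',S(402,400)))
br=np.r_[atz('top0',[T(343,238),T(467,213)],48),atz('scene0',[S(402,400),S(338,322),S(219,378)],48)];print('rim',br)
bl=np.array([[40,45],[40,-45],[40,45],[-40,45],[-40,-45]],float)
t2,R2,o2,r2=fit(bl,br[:,:2]);print('bin',t2,o2,r2.round(1).tolist(), 'in stand',R.T@(o2-o))
for n,u in dict(bottle=(681,4-0),reel=(678,137),cap=(636,-173),cut=(521,-179),meter=(570,250)).items(): print(n,R.T@(np.array(u)-o))
# handle height profile via depth
q=load('top0');uv=np.array([(u,v) for v in range(295,310) for u in range(226,262)]);c=cloud(q,uv,q['d'][uv[:,1],uv[:,0]]);m=c[:,2]>150;print(c[m].mean(0),c[m].min(0),c[m].max(0))
uv=np.array([(u,v) for v in range(165,205) for u in range(305,340)]);c=cloud(q,uv,q['d'][uv[:,1],uv[:,0]]);m=c[:,2]>20;print('bottle',c[m].min(0),c[m].max(0))
uv=np.array([(u,v) for v in range(170,220) for u in range(245,290)]);c=cloud(q,uv,q['d'][uv[:,1],uv[:,0]]);m=c[:,2]>45;print('reel',c[m].min(0),c[m].max(0))
E
```

```text
handle tri [452.8 146.7 155.1]
ends [[449.2 167.1 163. ]
 [455.1 121.1 163. ]]
base [[ 502.   172.2   12. ]
 [ 542.2  -93.2   12. ]
 [ 431.2 -107.9   12. ]
 [ 390.7  155.2   12. ]]
stand 0.1500776688862634 [471.5  28.3] [[1.0, 2.5], [1.5, -1.1], [-1.2, -3.6], [-1.4, 2.3]]
handle pred [453.9 144.9]
bin rim tri far L [624.2  84.2  43.5]
rim [[622.8  82.3  48. ]
 [640.   -2.9  48. ]
 [627.5  84.1  48. ]
 [553.9  71.3  48. ]
 [569.2 -17.5  48. ]]
bin 0.18244786765770415 [596.4  33.2] [[4.9, 2.4], [3.9, -0.9], [0.1, 0.5], [-5.0, -1.1], [-3.9, -0.9]] in stand [124.2 -13.8]
bottle [203.5 -55.3]
reel [220.4  76.6]
cap [ 132.5 -223.6]
cut [  17.9 -212.3]
meter [130.5 204.5]
[454.1 142.8 176.2] [433.5  -0.  150.2] [ 462.5  168.  1012. ]
bottle [433.5 -22.   20.4] [ 707.9   31.1 1012. ]
reel [433.5  -0.   45.6] [ 706.1  152.5 1012. ]
```

>>> {"fn": "move_arm", "kwargs": {
  "jaw": [1,1,1,1,1,1,1,1,1,1,1,1],
  "translation": [
    [-20,-16,-3],
    [-35,-29,-3],
    [-35,-29,-3],
    [-35,-29,-3],
    [-35,-29,-3],
    [-35,-29,-3],
    [-35,-29,-3],
    [-35,-29,-3],
    [-35,-29,-3],
    [-35,-28,-3],
    [-30,-24,-3],
    [-15,-12,0]
  ],
  "turn": [
    [0,0,0],
    [0,0,0],
    [0,0,0],
    [0,0,0],
    [0,0,0],
    [0,0,0],
    [0,0,0],
    [0,0,0],
    [0,0,0],
    [0,0,0],
    [0,0,0],
    [0,0,0]
  ]
}}

```text
clock: 1.3
eef_pos: [454.8, 144.5, 264.2]
eef_rot: [0.527, 3.097, -0.001]
wrist_force: [1.0, 0.9, -0.9]
opening: 85.4
grasp_force: 0.0
```

>>> {"fn": "move_arm", "kwargs": {
  "jaw": [0.5,0.5,0.5,0.5,0.5,0.5,0.5,0.5,0.5,0.5,0.5,0.5],
  "translation": [
    [0,0,0],
    [0,0,0],
    [0,0,0],
    [0,0,0],
    [0,0,0],
    [0,0,0],
    [0,0,0],
    [0,0,0],
    [0,0,0],
    [0,0,0],
    [0,0,0],
    [0,0,0]
  ],
  "turn": [
    [0,0,-0.147],
    [0,0,-0.147],
    [0,0,-0.147],
    [0,0,-0.147],
    [0,0,-0.147],
    [0,0,-0.147],
    [0,0,-0.147],
    [0,0,-0.147],
    [0,0,-0.147],
    [0,0,-0.147],
    [0,0,-0.147],
    [0,0,-0.147]
  ]
}}

```text
clock: 2.5
eef_pos: [453.4, 147.1, 263.9]
eef_rot: [2.066, -2.366, -0.001]
wrist_force: [-0.1, -0.3, 0.1]
opening: 63.8
grasp_force: 0.0
```

>>> {"fn": "move_arm", "kwargs": {
  "jaw": [0.5,0.5,0.5],
  "translation": [
    [0,0,0],
    [0,0,0],
    [0,0,0]
  ],
  "turn": [
    [0,0,-0.147],
    [0,0,-0.146],
    [0,0,0]
  ]
}}

```text
clock: 2.8
eef_pos: [453.4, 147.2, 264.0]
eef_rot: [2.385, -2.044, -0.001]
wrist_force: [-0.2, -0.3, 0.2]
opening: 64.1
grasp_force: 0.0
```

```bash
cat >> h.py <<'E'
from scipy.spatial.transform import Rotation as Ro
def pose():
    s=robot.state(); R=Ro.from_rotvec(s['eef_rot']).as_matrix(); return s,np.array(s['eef_pos']),R
def go(target,yawy=None):
    "tool-frame shift to reach target; then z-turn (tool) so that tool y has world angle yawy (mod pi)"
    s,p,R=pose(); d=R.T@(np.array(target)-p); out=[d.round(1)]
    if yawy is not None:
        a=np.arctan2(R[1,1],R[0,1]); out.append(round(((a-yawy+np.pi/2)%np.pi)-np.pi/2,3))
    return out
E
python3 - <<'E'
from h import *
np.set_printoptions(precision=3,suppress=True)
s,p,R=pose();print(s['clock'],p,R,s['joint_positions'],s['wrist_force'],s['opening'])
im,d,q=save('wrist','w1'); print(-np.array(q['R']).T@q['t'],q['vfov'])
print(px(q,[[453.5,146,158],[471.5,28,2]]))
E
```

```text
2.8 [453.37  147.174 263.992] [[ 0.153 -0.988 -0.001]
 [-0.988 -0.153  0.   ]
 [-0.     0.001 -1.   ]] [ 0.038 -0.261 -0.191  1.642  0.    -1.686] [-0.199 -0.331  0.151] 64.13790760933132
[465.234  70.19  407.027] 63.062309366637756
[[319.445 240.129]
 [319.666  73.591]]
```

View pics/w1.png

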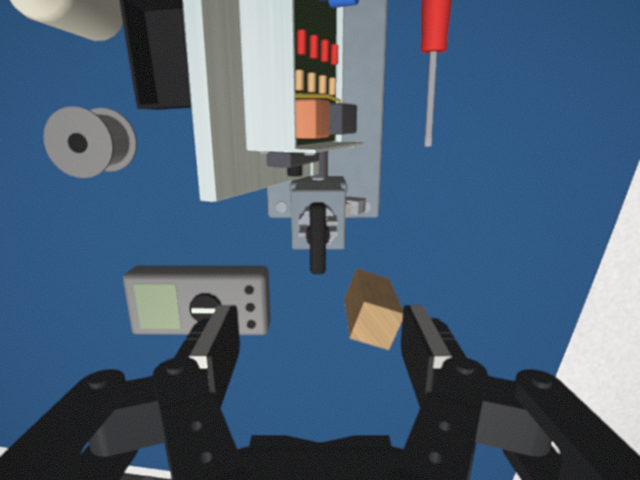

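Wrist view: T-bar runs from (318,205) to (317,272), centre (317.5,239), within 2 px of prediction.

```bash
python3 - <<'E'
from h import *
np.set_printoptions(precision=2,suppress=True)
print(tri('w1',(317.5,239),'scene0',(360.3,170)),tri('w1',(317.5,239),'top0',(243,301.7)))
print(at('w1',[(318,230),(318,250)]), atz('w1',[(318,205),(317,272)],165))
q=load('w1');m=q['d'].copy()
uv=np.array([(u,v) for v in range(195,285) for u in range(295,345)]);c=cloud(q,uv,q['d'][uv[:,1],uv[:,0]]);k=(c[:,2]>155)&(c[:,2]<175);c=c[k];print(c.min(0),c.max(0),np.median(c,0),k.sum())
print(go([454.3,145.6,153]))
E
```

```text
[454.98 146.34 157.06] [453.52 146.37 152.87]
[[455.8  137.19 165.36]
 [453.74 150.62 165.17]] [[458.26 121.13 165.  ]
 [452.05 166.02 165.  ]]
[446.88 120.61 155.  ] [463.73 168.82 167.52] [455.6  142.71 165.02] 1220
[array([  1.7,  -0.7, 111. ])]
```

>>> {"fn": "move_arm", "kwargs": {
  "jaw": [0.3,0.2,0.2,0.2,0.2,0.2,0.2,0.2],
  "translation": [
    [3,-1,10],
    [0,0,25],
    [0,0,25],
    [0,0,20],
    [0,0,15],
    [0,0,10],
    [0,0,6],
    [0,0,0]
  ],
  "turn": [
    [0,0,0],
    [0,0,0],
    [0,0,0],
    [0,0,0],
    [0,0,0],
    [0,0,0],
    [0,0,0],
    [0,0,0]
  ]
}}

```text
clock: 3.65
eef_pos: [454.8, 144.3, 152.9]
eef_rot: [2.382, -2.048, -0.001]
wrist_force: [-0.2, 0.1, 0.3]
opening: 51.2
grasp_force: 0.0
```

>>> {"fn": "move_arm", "kwargs": {
  "jaw": [-1,-1,-1,-1,-1,-1,-1,-1],
  "translation": [
    [0,0,0],
    [0,0,0],
    [0,0,0],
    [0,0,0],
    [0,0,0],
    [0,0,0],
    [0,0,0],
    [0,0,0]
  ],
  "turn": [
    [0,0,0],
    [0,0,0],
    [0,0,0],
    [0,0,0],
    [0,0,0],
    [0,0,0],
    [0,0,0],
    [0,0,0]
  ],
  "force": 70
}}

```text
clock: 4.45
eef_pos: [455.5, 144.4, 154.2]
eef_rot: [-2.382, 2.046, -0.002]
wrist_force: [-0.9, -0.2, 6.2]
opening: 8.6
grasp_force: 69.7
```

>>> {"fn": "move_arm", "kwargs": {
  "jaw": [-1,-1,-1,-1],
  "translation": [
    [0,0,-2],
    [0,0,-2],
    [0,0,-2],
    [0,0,0]
  ],
  "turn": [
    [0,0,0],
    [0,0,0],
    [0,0,0],
    [0,0,0]
  ]
}}

```text
clock: 4.85
eef_pos: [455.1, 144.4, 159.2]
eef_rot: [-2.383, 2.047, 0.0]
wrist_force: [4.0, 1.1, -6.7]
opening: 8.3
grasp_force: 68.4
```

```bash
python3 - <<'E'
from h import *
im,d,q=save('wrist','w2'); b=load('w2')['im']; s,p,R=pose(); print(px(q,[p+[0,0,12]]))
cv2.imwrite('pics/w2c.png',cv2.resize(b[180:430,210:430],None,fx=2.4,fy=2.4))
c=at('w2',[(319,v) for v in range(280,400,12)]); print(c.round(1))
E
```

```text
[[319.3764309  334.35902087]]
[[458.5 122.6 170.2]
 [457.8 127.4 170.1]
 [457.1 132.1 170.5]
 [456.3 137.1 170.2]
 [455.5 142.2 170.3]
 [454.7 147.4 170.2]
 [454.  152.5 170.5]
 [453.1 158.1 170.1]
 [452.3 163.6 170.1]
 [432.  299.    2.2]]
```

View pics/w2c.png

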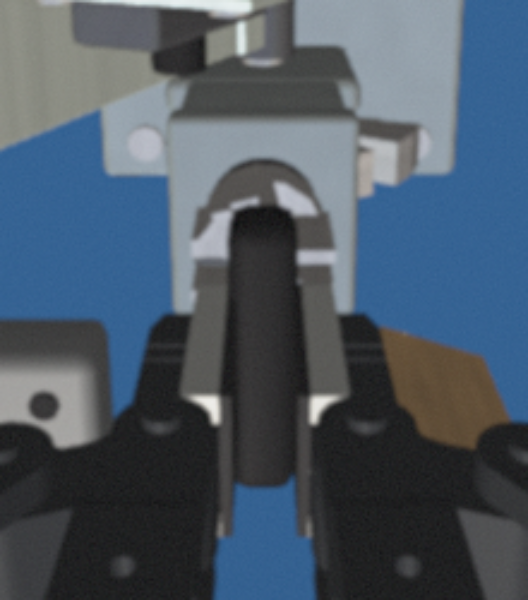

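The bar is held between the pads, bar top raised from 165 to 170. Continue lifting.

>>> {"fn": "move_arm", "kwargs": {
  "jaw": [-1,-1,-1,-1,-1],
  "translation": [
    [0,0,-3],
    [0,0,-3],
    [0,0,-3],
    [0,0,-2],
    [0,0,0]
  ],
  "turn": [
    [0,0,0],
    [0,0,0],
    [0,0,0],
    [0,0,0],
    [0,0,0]
  ]
}}

```text
clock: 5.4
eef_pos: [455.0, 144.3, 170.0]
eef_rot: [2.383, -2.047, -0.0]
wrist_force: [5.1, 0.8, -10.6]
opening: 8.5
grasp_force: 68.3
```

```bash
python3 - <<'E'
from h import *
im,d,q=save('wrist','w3'); print(at('w3',[(319,v) for v in range(292,380,20)]).round(1), robot.state()['wrist_force'])
E
```

```text
[[457.7 127.5 180.8]
 [456.5 135.1 181.8]
 [455.2 143.8 181.1]
 [453.8 152.8 180.8]
 [452.5 161.6 181.2]] [ 4.48140568  0.50770004 -9.75820826]
```

>>> {"fn": "move_arm", "kwargs": {
  "jaw": [-1,-1,-1,-1,-1,-1,-1,-1,-1,-1,-1,-1],
  "translation": [
    [0,0,0],
    [0,0,0],
    [0,0,0],
    [0,0,0],
    [0,0,0],
    [0,0,0],
    [0,0,0],
    [0,0,0],
    [0,0,0],
    [0,0,0],
    [0,0,0],
    [0,0,0]
  ],
  "turn": [
    [0,0,0.12],
    [0,0,0.12],
    [0,0,0.12],
    [0,0,0.12],
    [0,0,0.12],
    [0,0,0.12],
    [0,0,0.12],
    [0,0,0.12],
    [0,0,0.12],
    [0,0,0.12],
    [0,0,0.12],
    [0,0,0]
  ]
}}

```text
clock: 6.65
eef_pos: [454.2, 144.7, 169.6]
eef_rot: [0.625, -3.077, -0.002]
wrist_force: [2.1, 2.9, -10.0]
opening: 9.0
grasp_force: 68.3
```

```bash
python3 - <<'E'
from h import *
s,p,R=pose();print(p,s['wrist_force'],s['moment'],s['joint_positions'],s['opening'],np.arctan2(R[1,0],R[0,0]))
im,d,q=save('wrist','w4'); print(at('w4',[(319,v) for v in range(292,380,20)]).round(1))
E
```

```text
[454.22616396 144.69669023 169.55032201] [ 2.05225822  2.94003468 -9.96047069] [ 0.60353305 -0.52182457 -0.04757165] [ 3.25072475e-02 -2.78868520e-01 -3.77315749e-01  1.47419305e+00
  8.48015254e-04 -3.68236932e-01] 8.991369072379957 -2.7408482269312464
[[439.  137.2 180.6]
 [446.6 140.5 180.5]
 [454.4 143.8 180.6]
 [462.6 147.2 180.5]
 [471.1 150.8 180.4]]
```

>>> {"fn": "move_arm", "kwargs": {
  "jaw": [-1,-1,-1,-1],
  "translation": [
    [0,0,1.5],
    [0,0,1.5],
    [0,0,1.5],
    [0,0,0]
  ],
  "turn": [
    [0,0,0],
    [0,0,0],
    [0,0,0],
    [0,0,0]
  ]
}}

```text
clock: 7.1
eef_pos: [454.5, 144.6, 165.4]
eef_rot: [0.629, -3.077, -0.001]
wrist_force: [-0.6, 4.9, -10.5]
opening: 8.5
grasp_force: 68.5
```

>>> {"fn": "move_arm", "kwargs": {
  "jaw": [-0.6,-0.4,-0.4,-0.4,-0.4],
  "translation": [
    [0,0,0],
    [0,0,0],
    [0,0,0],
    [0,0,0],
    [0,0,0]
  ],
  "turn": [
    [0,0,0],
    [0,0,0],
    [0,0,0],
    [0,0,0],
    [0,0,0]
  ]
}}

```text
clock: 7.6
eef_pos: [455.3, 144.2, 166.2]
eef_rot: [-0.627, 3.078, -0.0]
wrist_force: [0.0, -0.6, -0.1]
opening: 25.6
grasp_force: 0.0
```

```bash
python3 - <<'E'
from h import *
s,p,R=pose();print(p,s['wrist_force'],s['opening'])
im,d,q=save('wrist','w5'); print(at('w5',[(319,v) for v in range(292,380,20)]).round(1))
c=cloud(q,np.array([(u,v) for v in range(260,400,2) for u in range(290,350,2)]),d[260:400:2,290:350:2].ravel())
c=c[(c[:,2]>168)&(c[:,2]<185)]; print(c.min(0),c.max(0),np.median(c,0)); e=np.linalg.svd(c[:,:2]-c[:,:2].mean(0))[2][0]; print('bar angle',np.arctan(e[1]/e[0]))
E
```

```text
[455.26794327 144.2282637  166.20401616] [ 0.00651035 -0.64092406 -0.12934671] 25.64210182571049
[[440.6 137.  175.9]
 [448.  140.2 176.3]
 [456.1 143.6 176. ]
 [464.3 147.1 176. ]
 [472.9 150.7 175.9]]
[431.9599481  130.99771972 168.16399431] [476.95204135 156.94348901 177.62644339] [450.95420942 142.92034412 175.63178203]
bar angle 0.4039597632301373
```

Released; bar top stays at 176 (+11 mm), turned 1.31 rad: parked. Now up and over to the bin.

>>> {"fn": "move_arm", "kwargs": {
  "jaw": [-0.4,-0.4,-0.4,-0.4,-0.4],
  "translation": [
    [0,0,-10],
    [0,0,-20],
    [0,0,-30],
    [0,0,-30],
    [0,0,-10]
  ],
  "turn": [
    [0,0,0],
    [0,0,0],
    [0,0,0],
    [0,0,0],
    [0,0,0]
  ]
}}

```text
clock: 8.15
eef_pos: [456.0, 144.4, 269.7]
eef_rot: [-0.627, 3.074, -0.001]
wrist_force: [0.8, 0.5, -0.9]
opening: 25.9
grasp_force: 0.0
```

```bash
python3 - <<'E'
from h import *
print(go([589.5,77.4,266],1.75))
E
```

```text
[array([ -96.6, -113.9,    4.3]), np.float64(0.223)]
```

>>> {"fn": "move_arm", "kwargs": {
  "jaw": [-0.4,-0.4,-0.4,-0.4,-0.4,-0.4,-0.4],
  "translation": [
    [-16,-19,0],
    [-27,-32,0],
    [-27,-32,0],
    [-18,-21,0],
    [-9,-10,0],
    [0,0,0],
    [0,0,0]
  ],
  "turn": [
    [0,0,0],
    [0,0,0],
    [0,0,0],
    [0,0,0],
    [0,0,0.12],
    [0,0,0.1],
    [0,0,0]
  ]
}}

```text
clock: 8.85
eef_pos: [589.0, 77.1, 265.3]
eef_rot: [0.283, -3.128, -0.0]
wrist_force: [0.7, -0.6, 0.0]
opening: 25.6
grasp_force: 0.0
```

```bash
python3 - <<'E'
from h import *
im,d,q=save('wrist','w6'); print(pose()[1])
E
```

```text
[588.78125992  77.36662849 265.53541741]
```

View pics/w6.png

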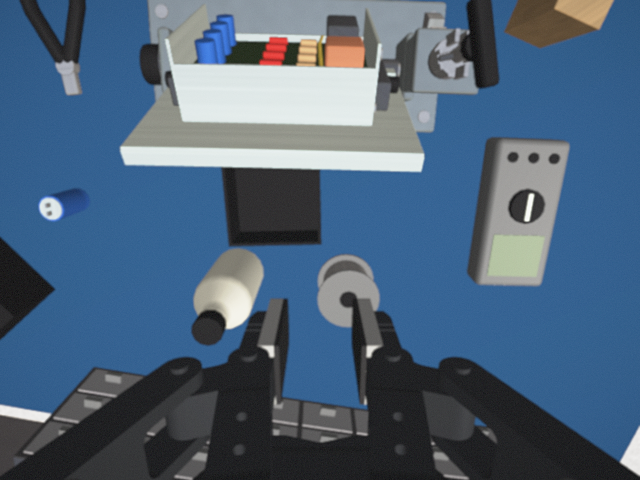

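Wrist view: bin rim far corners are (321,244) (+y side) and (229,246). The +y wall runs (320,168)–(321,244), and the capacitor is at (55,205).

```bash
python3 - <<'E'
from h import *
np.set_printoptions(precision=1,suppress=True)
r=atz('w6',[(321,244),(229,246),(320,170),(223,170)],48);print(r, np.linalg.norm(r[0]-r[1]))
print('tri',tri('w6',(321,244),'scene0',(230+402/3,145+400/3)),tri('w6',(321,244),'top0',(170+343/3,140+238/3)))
q=load('w6');uv=np.array([(u,v) for v in range(172,256) for u in range(215,335)]);c=cloud(q,uv,q['d'][uv[:,1],uv[:,0]])
m=(c[:,2]>44)&(c[:,2]<52)&(c[:,0]<660);c2=c[m]
th=.15
R=np.array([[np.cos(th),-np.sin(th)],[np.sin(th),np.cos(th)]]);l=(c2[:,:2]-[471.5,28.3])@R
print('rim stand',np.percentile(l,[1,50,99],axis=0))
print('wall +y',l[(l[:,1]>20)&(l[:,0]>100)&(l[:,0]<150)].mean(0),m.sum(), np.percentile(c2[:,2],[5,50,95]))
print((r[:,:2]-[471.5,28.3])@R)
cap=atz('w6',[(50,208),(68,95)],40);print('cap,cut tip',(cap[:,:2]-[471.5,28.3])@R)
E
```

```text
[[625.3  84.3  48. ]
 [643.2  -3.1  48. ]
 [555.7  70.6  48. ]
 [571.5 -16.7  48. ]] 89.23856011967572
tri [626.   84.7  45.9] [619.8  82.1  64.5]
rim stand [[ 93.2 -60. ]
 [149.6 -21.9]
 [164.8  31.2]]
wall +y [124.9  28.8] 921 [45.  48.3 49.6]
[[160.4  32.4]
 [165.1 -56.7]
 [ 89.6  29.3]
 [ 92.1 -59.4]]
cap,cut tip [[ 134.  -233.2]
 [  29.4 -199. ]]
```

```bash
python3 - <<'E'
from h import *
print(go([587.5,75.6,22],1.771))
E
```

```text
[array([  1.4,  -1.6, 243.5]), np.float64(-0.016)]
```

>>> {"fn": "move_arm", "kwargs": {
  "jaw": [-0.4,-0.4,-0.4,-0.4,-0.4,-0.4,-0.4,-0.4,-0.4,-0.4],
  "translation": [
    [1.4,-1.6,15],
    [0,0,35],
    [0,0,40],
    [0,0,40],
    [0,0,40],
    [0,0,30],
    [0,0,20],
    [0,0,15],
    [0,0,8],
    [0,0,0]
  ],
  "turn": [
    [0,0,-0.016],
    [0,0,0],
    [0,0,0],
    [0,0,0],
    [0,0,0],
    [0,0,0],
    [0,0,0],
    [0,0,0],
    [0,0,0],
    [0,0,0]
  ]
}}

```text
clock: 9.9
eef_pos: [587.3, 75.8, 22.3]
eef_rot: [0.313, -3.125, -0.0]
wrist_force: [-0.0, -0.1, -0.1]
opening: 26.0
grasp_force: 0.0
```

>>> {"fn": "move_arm", "kwargs": {
  "jaw": [-1,-1,-1,-1,-1],
  "translation": [
    [0,0,0],
    [0,0,0],
    [0,0,0],
    [0,0,0],
    [0,0,0]
  ],
  "turn": [
    [0,0,0],
    [0,0,0],
    [0,0,0],
    [0,0,0],
    [0,0,0]
  ],
  "force": 40
}}

```text
clock: 10.4
eef_pos: [588.8, 75.6, 24.3]
eef_rot: [-0.311, 3.124, -0.0]
wrist_force: [-0.2, -0.2, 6.7]
opening: 2.0
grasp_force: 41.9
```

>>> {"fn": "move_arm", "kwargs": {
  "jaw": [-1,-1,-1,-1,-1],
  "translation": [
    [0,0,-5],
    [0,0,-15],
    [0,0,-20],
    [0,0,-10],
    [0,0,0]
  ],
  "turn": [
    [0,0,0],
    [0,0,0],
    [0,0,0],
    [0,0,0],
    [0,0,0]
  ]
}}

```text
clock: 10.9
eef_pos: [589.2, 75.5, 75.2]
eef_rot: [-0.311, 3.123, -0.001]
wrist_force: [0.1, 0.2, -2.0]
opening: 2.2
grasp_force: 40.7
```

```bash
python3 - <<'E'
from h import *
s,p,R=pose();print(p,s['wrist_force'],s['opening'],s['grasp_force'])
th=.15;S=np.array([[np.cos(th),-np.sin(th)],[np.sin(th),np.cos(th)]]);o=np.array([471.5,28.3])
print('now in stand',S.T@(p[:2]-o)); t=S@[128,-103]+o; print(t,go([*t,p[2]],1.721))
E
```

```text
[589.19090233  75.48943846  75.22902935] [ 0.08822886  0.16662171 -1.98938875] 2.1708488750543484 40.67774534225464
now in stand [123.42126191  29.07204328]
[613.45482562 -54.41534007] [array([ 1.800e+00, -1.321e+02,  1.000e-01]), np.float64(0.048)]
```

>>> {"fn": "move_arm", "kwargs": {
  "jaw": [-1,-1,-1,-1,-1,-1,-1,-1],
  "translation": [
    [0,0,0],
    [0,-12,0],
    [0,-25,0],
    [0,-30,0],
    [0,-30,0],
    [0,-23,0],
    [0,-12,0],
    [0,0,0]
  ],
  "turn": [
    [0,0,0.048],
    [0,0,0],
    [0,0,0],
    [0,0,0],
    [0,0,0],
    [0,0,0],
    [0,0,0],
    [0,0,0]
  ]
}}

```text
clock: 11.7
eef_pos: [607.4, -56.5, 72.3]
eef_rot: [0.233, -3.132, -0.0]
wrist_force: [0.1, 1.3, -1.4]
opening: 2.4
grasp_force: 40.7
```

>>> {"fn": "move_arm", "kwargs": {
  "jaw": [-1,-1,-1,-1,-1,-1],
  "translation": [
    [0,0,10],
    [0,0,18],
    [0,0,12],
    [0,0,6],
    [0,0,3],
    [0,0,0]
  ],
  "turn": [
    [0,0,0],
    [0,0,0],
    [0,0,0],
    [0,0,0],
    [0,0,0],
    [0,0,0]
  ]
}}

```text
clock: 12.3
eef_pos: [607.7, -54.2, 24.4]
eef_rot: [-0.237, 3.132, 0.0]
wrist_force: [-1.0, 1.5, 0.7]
opening: 1.9
grasp_force: 41.0
```

```bash
python3 - <<'E'
from h import *
s,p,R=pose();print(p,s['wrist_force'],s['opening'],s['grasp_force'])
th=.15;S=np.array([[np.cos(th),-np.sin(th)],[np.sin(th),np.cos(th)]]);o=np.array([471.5,28.3])
print('now in stand',S.T@(p[:2]-o))
save('top','t2');save('scene','s2')
a=load('top0')['d'];q=load('t2');im=q['im']
sc=load('s2')['im']
cv2.imwrite('pics/m2.png',np.hstack([cv2.resize(im[150:330,220:420],(400,360)),cv2.resize(sc[180:380,200:400],(360,360))]))
E
```

```text
[607.66929358 -54.24788896  24.35266604] [-0.9690868   1.4932502   0.67581484] 1.8803960962832866 40.97045660018921
now in stand [ 122.30445682 -101.96985008]
```

View pics/m2.png

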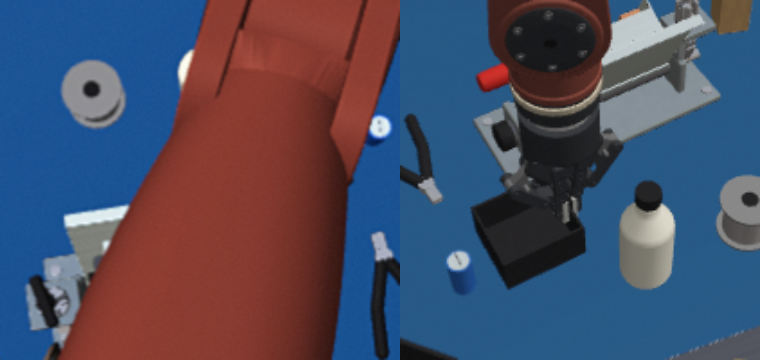

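Bin stands upright on the mat between capacitor and bottle, clear of both. Release.

>>> {"fn": "move_arm", "kwargs": {
  "jaw": [-0.6,-0.5,-0.5,-0.5],
  "translation": [
    [0,0,0],
    [0,0,0],
    [0,0,0],
    [0,0,0]
  ],
  "turn": [
    [0,0,0],
    [0,0,0],
    [0,0,0],
    [0,0,0]
  ]
}}

```text
clock: 12.8
eef_pos: [607.5, -55.0, 23.7]
eef_rot: [-0.236, 3.133, -0.0]
wrist_force: [0.5, -0.3, -0.8]
opening: 21.3
grasp_force: 0.0
```

>>> {"fn": "move_arm", "kwargs": {
  "jaw": [-0.5,-0.5,-0.5,-0.5,-0.5,-0.8,-1,-1,-1],
  "translation": [
    [0,0,-5],
    [0,0,-20],
    [0,0,-35],
    [0,0,-40],
    [0,0,-45],
    [0,0,-45],
    [0,0,-35],
    [0,0,-15],
    [0,0,0]
  ],
  "turn": [
    [0,0,0],
    [0,0,0],
    [0,0,0],
    [0,0,0],
    [0,0,0],
    [0,0,0],
    [0,0,0],
    [0,0,0],
    [0,0,0]
  ]
}}

```text
clock: 13.7
eef_pos: [608.7, -55.3, 267.2]
eef_rot: [-0.235, 3.128, -0.003]
wrist_force: [-0.6, 0.5, -0.0]
opening: 0.1
grasp_force: 0.0
```

```bash
python3 - <<'E'
from h import *
np.set_printoptions(precision=1,suppress=True)
s,p,R=pose();print(p,s['wrist_force'],s['opening'],R)
th=.15;S=np.array([[np.cos(th),-np.sin(th)],[np.sin(th),np.cos(th)]]);o=np.array([471.5,28.3])
# tray plane from first top picture: strip top-edge and from w6
q=load('w6');uv=np.array([(u,v) for v in range(90,172) for u in range(120,425)]);c=cloud(q,uv,q['d'][uv[:,1],uv[:,0]])
c=c[(c[:,2]>140)&(c[:,2]<180)];l=np.c_[(c[:,:2]-o)@S,c[:,2]-2]
print('tray pts stand',np.percentile(l,[1,50,99],axis=0)); e=l[l[:,2]>168]; print(e.mean(0),e.min(0),e.max(0))
t=S@[35,0]+o; print(t,go([*t,225],1.721))
E
```

```text
[608.7 -55.3 267.2] [-0.6  0.5 -0. ] 0.08245124240487774 [[-1.  -0.1  0. ]
 [-0.1  1.  -0. ]
 [-0.  -0.  -1. ]]
tray pts stand [[ 29.  -87.1 139.8]
 [ 55.2   1.1 154.8]
 [ 73.9  87.  172.4]]
[ 66.7   0.8 170.2] [ 60.3 -90.2 168. ] [ 74.4  89.8 173.8]
[506.1  33.5] [array([ 88.3, 103.3,  41.6]), np.float64(-0.0)]
```

>>> {"fn": "move_arm", "kwargs": {
  "jaw": [-1,-1,-1,-1,-1,-1,-1,-1,-1],
  "translation": [
    [15,18,5],
    [25,30,10],
    [25,30,12],
    [15,17,10],
    [8,8,5],
    [0,0,15],
    [0,0,25],
    [0,0,17],
    [0,0,0]
  ],
  "turn": [
    [0,0,0],
    [0,0,0],
    [0,0,0],
    [0,0,0],
    [0,0,0],
    [0,0,0],
    [0,0,0],
    [0,0,0],
    [0,0,0]
  ]
}}

```text
clock: 14.6
eef_pos: [503.5, 33.6, 160.7]
eef_rot: [0.235, -3.128, -0.002]
wrist_force: [-0.2, 0.1, -1.5]
opening: -0.2
grasp_force: 0.0
```

```bash
python3 - <<'E'
from h import *
s,p,R=pose();print(p.round(1),s['wrist_force'].round(1))
th=.15;S=np.array([[np.cos(th),-np.sin(th)],[np.sin(th),np.cos(th)]]);o=np.array([471.5,28.3])
x,y=S.T@(p[:2]-o);print('stand',x,y)
a=np.radians(np.r_[65,62,np.linspace(62,0,41)[1:]])
P=np.c_[144*np.cos(a)-2*np.sin(a)-11,144*np.sin(a)+2*np.cos(a)+37]
cur=np.array([round(x,1),round(p[2],1)])
D=[]
for t in P:
    d=(t-cur).round(1);D.append([-d[0],0,-d[1]]);cur=cur+d
print([[round(float(v),1) for v in r] for r in D])
E
```

```text
[503.5  33.6 160.7] [-0.2  0.1 -1.5]
stand 32.462953440009834 0.47977074929012
[[-15.5, 0.0, -7.7], [-6.8, 0.0, 3.3], [-3.5, 0.0, 1.8], [-3.4, 0.0, 2.0], [-3.3, 0.0, 2.0], [-3.3, 0.0, 2.1], [-3.2, 0.0, 2.2], [-3.2, 0.0, 2.2], [-3.1, 0.0, 2.4], [-3.0, 0.0, 2.4], [-3.0, 0.0, 2.6], [-2.9, 0.0, 2.6], [-2.8, 0.0, 2.7], [-2.8, 0.0, 2.7], [-2.6, 0.0, 2.8], [-2.6, 0.0, 2.9], [-2.6, 0.0, 3.0], [-2.4, 0.0, 3.0], [-2.3, 0.0, 3.1], [-2.3, 0.0, 3.2], [-2.2, 0.0, 3.2], [-2.1, 0.0, 3.3], [-2.0, 0.0, 3.4], [-1.9, 0.0, 3.4], [-1.9, 0.0, 3.4], [-1.7, 0.0, 3.5], [-1.6, 0.0, 3.5], [-1.6, 0.0, 3.6], [-1.4, 0.0, 3.6], [-1.3, 0.0, 3.7], [-1.3, 0.0, 3.7], [-1.1, 0.0, 3.7], [-1.1, 0.0, 3.7], [-0.9, 0.0, 3.8], [-0.8, 0.0, 3.8], [-0.8, 0.0, 3.9], [-0.6, 0.0, 3.8], [-0.5, 0.0, 3.9], [-0.5, 0.0, 3.8], [-0.3, 0.0, 3.9], [-0.2, 0.0, 3.9], [-0.1, 0.0, 3.9]]
```

>>> {"fn": "move_arm", "kwargs": {
  "jaw": [-1,-1,-1,-1,-1,-1,-1,-1,-1],
  "translation": [
    [0,0,-7.7],
    [-4,0,0],
    [-4,0,0],
    [-4,0,0],
    [-3.5,0,0],
    [-3.4,0,1.6],
    [-3.4,0,1.7],
    [-3.5,0,1.8],
    [-3.4,0,2]
  ],
  "turn": [
    [0,0,0],
    [0,0,0],
    [0,0,0],
    [0,0,0],
    [0,0,0],
    [0,0,0],
    [0,0,0],
    [0,0,0],
    [0,0,0]
  ]
}}

```text
clock: 15.5
eef_pos: [534.3, 38.2, 165.8]
eef_rot: [-0.236, 3.132, -0.0]
wrist_force: [-2.8, -0.1, 5.5]
opening: -0.2
grasp_force: 2.9
```

```bash
cat > chk.py <<'E'
from h import *
import sys
s,p,R=pose();print(p.round(1),s['wrist_force'].round(1),s['moment'].round(2))
th=.15;S=np.array([[np.cos(th),-np.sin(th)],[np.sin(th),np.cos(th)]]);o=np.array([471.5,28.3])
print('stand',(S.T@(p[:2]-o)).round(1))
E
python3 chk.py; python3 - <<'E'
from h import *
b=save('wrist','w7')[0]; sc=save('scene','s7')[0]
cv2.imwrite('pics/m7.png',np.hstack([cv2.resize(b,(480,360)),cv2.resize(sc[120:300,240:400],(320,360))]))
E
```

```text
[534.3  38.2 165.8] [-2.8 -0.1  5.5] [0.03 0.4  0.02]
stand [63.5  0.4]
```

View pics/m7.png

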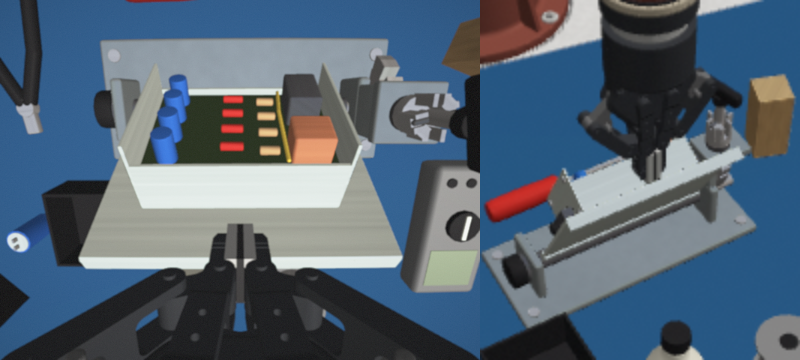

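Wrist view: fingertips (238,240) rest on the bare strip, tray starting to lower, bin (75,225) clear. Check settling then follow the arc.

>>> {"fn": "move_arm", "kwargs": {
  "jaw": [-1,-1,-1],
  "translation": [
    [0,0,0],
    [0,0,0],
    [0,0,0]
  ],
  "turn": [
    [0,0,0],
    [0,0,0],
    [0,0,0]
  ]
}}

```text
clock: 15.9
eef_pos: [533.9, 38.1, 165.1]
eef_rot: [0.236, -3.132, -0.0]
wrist_force: [1.3, -0.4, -0.9]
opening: 0.2
grasp_force: 0.0
```

```bash
python3 chk.py; cat > arc.py <<'E'
from h import *
import sys
s,p,R=pose();th=.15;S=np.array([[np.cos(th),-np.sin(th)],[np.sin(th),np.cos(th)]]);o=np.array([471.5,28.3])
x,y=S.T@(p[:2]-o);X=x+11;Z=p[2]-37;r0=np.hypot(X,Z);a0=np.arctan2(Z,X)-2/r0
print('tray angle',np.degrees(a0),'r',r0)
n=int(sys.argv[1]);a=np.linspace(a0,0,n+1)[1:];r=np.maximum(144,r0-.4*np.arange(1,n+1)) if r0>144 else np.full(n,r0)
P=np.c_[r*np.cos(a)-2*np.sin(a)-11,r*np.sin(a)+2*np.cos(a)+37];cur=np.array([x,p[2]])
for t in P:
    d=(t-cur).round(1);print([-float(d[0]),0,-float(d[1])],end=', ');cur=cur+d
E
python3 arc.py 42
```

```text
[533.9  38.1 165.1] [ 1.3 -0.4 -0.9] [0.05 0.03 0.01]
stand [63.1  0.4]
tray angle 59.17433633989478 r 148.04548581874303
[-2.9, 0, 2.2], [-2.9, 0, 2.3], [-2.8, 0, 2.3], [-2.7, 0, 2.4], [-2.6, 0, 2.4], [-2.6, 0, 2.5], [-2.5, 0, 2.6], [-2.5, 0, 2.6], [-2.4, 0, 2.7], [-2.2, 0, 2.7], [-2.5, 0, 2.6], [-2.5, 0, 2.5], [-2.4, 0, 2.6], [-2.3, 0, 2.7], [-2.2, 0, 2.7], [-2.2, 0, 2.8], [-2.1, 0, 2.9], [-2.1, 0, 2.8], [-2.0, 0, 3.0], [-1.9, 0, 3.0], [-1.8, 0, 3.0], [-1.8, 0, 3.1], [-1.6, 0, 3.1], [-1.6, 0, 3.2], [-1.5, 0, 3.2], [-1.5, 0, 3.2], [-1.4, 0, 3.3], [-1.2, 0, 3.3], [-1.2, 0, 3.3], [-1.2, 0, 3.4], [-1.0, 0, 3.3], [-0.9, 0, 3.5], [-0.9, 0, 3.4], [-0.8, 0, 3.4], [-0.7, 0, 3.5], [-0.6, 0, 3.5], [-0.5, 0, 3.5], [-0.5, 0, 3.5], [-0.3, 0, 3.5], [-0.3, 0, 3.6], [-0.2, 0, 3.5], [-0.1, 0, 3.5],
```

>>> {"fn": "move_arm", "kwargs": {
  "jaw": [-1,-1,-1,-1,-1,-1,-1,-1,-1,-1,-1,-1],
  "translation": [
    [-2.9,0,2.2],
    [-2.9,0,2.3],
    [-2.8,0,2.3],
    [-2.7,0,2.4],
    [-2.6,0,2.4],
    [-2.6,0,2.5],
    [-2.5,0,2.6],
    [-2.5,0,2.6],
    [-2.4,0,2.7],
    [-2.2,0,2.7],
    [-2.5,0,2.6],
    [-2.5,0,2.5]
  ],
  "turn": [
    [0,0,0],
    [0,0,0],
    [0,0,0],
    [0,0,0],
    [0,0,0],
    [0,0,0],
    [0,0,0],
    [0,0,0],
    [0,0,0],
    [0,0,0],
    [0,0,0],
    [0,0,0]
  ]
}}

```text
clock: 17.1
eef_pos: [565.5, 42.8, 136.0]
eef_rot: [-0.236, 3.131, -0.0]
wrist_force: [-1.0, 0.2, 5.3]
opening: 0.0
grasp_force: 2.0
```

```bash
python3 chk.py; python3 arc.py 30
```

```text
[565.5  42.8 136. ] [-1.   0.2  5.3] [-0.01  0.11 -0.05]
stand [95.1  0.3]
tray angle 42.22489083898915 r 145.08543121849817
[-2.1, 0, 2.9], [-2.0, 0, 2.9], [-2.1, 0, 2.9], [-2.1, 0, 2.8], [-2.2, 0, 2.9], [-2.0, 0, 2.8], [-2.0, 0, 3.0], [-1.9, 0, 3.0], [-1.8, 0, 3.0], [-1.7, 0, 3.1], [-1.7, 0, 3.1], [-1.6, 0, 3.1], [-1.5, 0, 3.2], [-1.5, 0, 3.3], [-1.3, 0, 3.2], [-1.3, 0, 3.3], [-1.2, 0, 3.4], [-1.1, 0, 3.3], [-1.1, 0, 3.4], [-0.9, 0, 3.4], [-0.9, 0, 3.4], [-0.8, 0, 3.5], [-0.7, 0, 3.5], [-0.6, 0, 3.4], [-0.5, 0, 3.5], [-0.4, 0, 3.6], [-0.4, 0, 3.5], [-0.2, 0, 3.5], [-0.2, 0, 3.5], [-0.1, 0, 3.6],
```

Good: ~5 N contact, tray following.

>>> {"fn": "move_arm", "kwargs": {
  "jaw": [-1,-1,-1,-1,-1,-1,-1,-1,-1,-1,-1,-1],
  "translation": [
    [-2.1,0,2.9],
    [-2,0,2.9],
    [-2.1,0,2.9],
    [-2.1,0,2.8],
    [-2.2,0,2.9],
    [-2,0,2.8],
    [-2,0,3],
    [-1.9,0,3],
    [-1.8,0,3],
    [-1.7,0,3.1],
    [-1.7,0,3.1],
    [-1.6,0,3.1]
  ],
  "turn": [
    [0,0,0],
    [0,0,0],
    [0,0,0],
    [0,0,0],
    [0,0,0],
    [0,0,0],
    [0,0,0],
    [0,0,0],
    [0,0,0],
    [0,0,0],
    [0,0,0],
    [0,0,0]
  ]
}}

```text
clock: 18.3
eef_pos: [587.8, 46.3, 99.8]
eef_rot: [-0.236, 3.133, 0.0]
wrist_force: [0.6, 0.1, 4.2]
opening: -0.4
grasp_force: 1.7
```

```bash
python3 chk.py; python3 arc.py 24
```

```text
[587.8  46.3  99.8] [0.6 0.1 4.2] [ 0.04 -0.17  0.06]
stand [117.7   0.4]
tray angle 25.216231845944566 r 143.2257120857191
[-1.1, 0, 2.4], [-1.1, 0, 2.4], [-1.1, 0, 2.4], [-1.0, 0, 2.4], [-0.9, 0, 2.4], [-0.9, 0, 2.5], [-0.9, 0, 2.5], [-0.8, 0, 2.5], [-0.8, 0, 2.5], [-0.7, 0, 2.5], [-0.7, 0, 2.6], [-0.6, 0, 2.5], [-0.6, 0, 2.6], [-0.5, 0, 2.5], [-0.5, 0, 2.6], [-0.5, 0, 2.6], [-0.4, 0, 2.6], [-0.3, 0, 2.6], [-0.3, 0, 2.6], [-0.3, 0, 2.6], [-0.2, 0, 2.7], [-0.1, 0, 2.6], [-0.2, 0, 2.6], [-0.0, 0, 2.6],
```

>>> {"fn": "move_arm", "kwargs": {
  "jaw": [-1,-1,-1,-1,-1,-1,-1,-1,-1,-1,-1,-1],
  "translation": [
    [-1.1,0,2.4],
    [-1.1,0,2.4],
    [-1.1,0,2.4],
    [-1,0,2.4],
    [-0.9,0,2.4],
    [-0.9,0,2.5],
    [-0.9,0,2.5],
    [-0.8,0,2.5],
    [-0.8,0,2.5],
    [-0.7,0,2.5],
    [-0.7,0,2.6],
    [-0.6,0,2.5]
  ],
  "turn": [
    [0,0,0],
    [0,0,0],
    [0,0,0],
    [0,0,0],
    [0,0,0],
    [0,0,0],
    [0,0,0],
    [0,0,0],
    [0,0,0],
    [0,0,0],
    [0,0,0],
    [0,0,0]
  ]
}}

```text
clock: 19.5
eef_pos: [598.2, 47.9, 70.3]
eef_rot: [-0.236, 3.133, 0.0]
wrist_force: [1.0, 0.9, 3.4]
opening: 0.2
grasp_force: 1.3
```

```bash
python3 chk.py; python3 arc.py 16
```

```text
[598.2  47.9  70.3] [1.  0.9 3.4] [ 0.11 -0.32  0.01]
stand [128.2   0.4]
tray angle 12.637121564896928 r 143.1121802415812
[-0.5, 0, 1.9], [-0.4, 0, 1.9], [-0.4, 0, 2.0], [-0.3, 0, 1.9], [-0.4, 0, 2.0], [-0.3, 0, 1.9], [-0.3, 0, 2.0], [-0.2, 0, 1.9], [-0.3, 0, 2.0], [-0.2, 0, 1.9], [-0.1, 0, 2.0], [-0.2, 0, 2.0], [-0.1, 0, 1.9], [-0.1, 0, 2.0], [-0.1, 0, 2.0], [-0.0, 0, 2.0],
```

>>> {"fn": "move_arm", "kwargs": {
  "jaw": [-1,-1,-1,-1,-1,-1,-1,-1,-1,-1,-1,-1],
  "translation": [
    [-0.5,0,1.9],
    [-0.4,0,1.9],
    [-0.4,0,2],
    [-0.3,0,1.9],
    [-0.4,0,2],
    [-0.3,0,1.9],
    [-0.3,0,2],
    [-0.2,0,1.9],
    [-0.3,0,2],
    [-0.2,0,1.9],
    [-0.1,0,2],
    [-0.2,0,2]
  ],
  "turn": [
    [0,0,0],
    [0,0,0],
    [0,0,0],
    [0,0,0],
    [0,0,0],
    [0,0,0],
    [0,0,0],
    [0,0,0],
    [0,0,0],
    [0,0,0],
    [0,0,0],
    [0,0,0]
  ]
}}

```text
clock: 20.7
eef_pos: [601.7, 48.4, 46.9]
eef_rot: [-0.236, 3.133, 0.0]
wrist_force: [1.7, 0.7, 1.8]
opening: 0.3
grasp_force: 1.2
```

>>> {"fn": "move_arm", "kwargs": {
  "jaw": [-1,-1,-1,-1,-1,-1,-1,-1],
  "translation": [
    [0,0,1.6],
    [0,0,1.5],
    [0,0,1.3],
    [0,0,1.2],
    [0,0,1],
    [0,0,1],
    [0,0,0.8],
    [0,0,0]
  ],
  "turn": [
    [0,0,0],
    [0,0,0],
    [0,0,0],
    [0,0,0],
    [0,0,0],
    [0,0,0],
    [0,0,0],
    [0,0,0]
  ]
}}

```text
clock: 21.5
eef_pos: [601.8, 48.4, 39.1]
eef_rot: [-0.236, 3.132, -0.0]
wrist_force: [-0.2, 1.0, 4.7]
opening: -0.2
grasp_force: 2.5
```

```bash
python3 chk.py; python3 arc.py 3
```

```text
[601.8  48.4  39.1] [-0.2  1.   4.7] [ 0.11 -0.03  0.01]
stand [131.8   0.4]
tray angle 0.030930193927123737 r 142.8429483464599
[-0.0, 0, 0.0], [-0.0, 0, 0.1], [-0.0, 0, -0.0],
```

Nearly level; press gently onto the stop.

>>> {"fn": "move_arm", "kwargs": {
  "jaw": [-1,-1,-1,-1,-1],
  "translation": [
    [0,0,0.8],
    [0,0,0.8],
    [0,0,0.8],
    [0,0,0],
    [0,0,0]
  ],
  "turn": [
    [0,0,0],
    [0,0,0],
    [0,0,0],
    [0,0,0],
    [0,0,0]
  ]
}}

```text
clock: 22.0
eef_pos: [601.8, 48.3, 38.8]
eef_rot: [-0.236, 3.132, -0.001]
wrist_force: [-9.1, -0.2, 23.0]
opening: -0.0
grasp_force: 11.5
```

>>> {"fn": "move_arm", "kwargs": {
  "jaw": [-1,-1,-1,-1,-1,-1,-1,-1,-1],
  "translation": [
    [0,0,-3],
    [0,0,-10],
    [0,0,-25],
    [0,0,-40],
    [0,0,-45],
    [0,0,-45],
    [0,0,-30],
    [0,0,-10],
    [0,0,0]
  ],
  "turn": [
    [0,0,0],
    [0,0,0],
    [0,0,0],
    [0,0,0],
    [0,0,0],
    [0,0,0],
    [0,0,0],
    [0,0,0],
    [0,0,0]
  ]
}}

```text
clock: 22.9
eef_pos: [602.2, 48.3, 245.7]
eef_rot: [-0.236, 3.131, -0.001]
wrist_force: [-0.4, -0.4, 0.6]
opening: 0.1
grasp_force: 0.0
```

```bash
python3 chk.py; python3 - <<'E'
from h import *
np.set_printoptions(precision=1,suppress=True)
im,d,q=save('wrist','w9');sc,d2,q2=save('scene','s9')
cv2.imwrite('pics/m9.png',np.hstack([cv2.resize(im,(480,360)),cv2.resize(sc[120:320,200:378],(320,360))]))
th=.15;S=np.array([[np.cos(th),-np.sin(th)],[np.sin(th),np.cos(th)]]);o=np.array([471.5,28.3])
for r in(122,134,148): 
    for y in(-80,-40,80):
        X=np.r_[S@[r,y]+o,39];u=px(q,X)[0].round().astype(int);print(r,y,at('w9',u)[0][2],end=' ')
vv,uu=np.mgrid[0:200,400:640];uv=np.c_[uu.ravel(),vv.ravel()];c=cloud(q,uv,d[uv[:,1],uv[:,0]]);m=(c[:,2]>165)&(c[:,2]<185);print('handle',np.median(c[m],0),m.sum())
E
```

```text
[602.2  48.3 245.7] [-0.4 -0.4  0.6] [0.02 0.   0.02]
stand [132.3   0.2]
122 -80 39.65798969967997 122 -40 74.88767380635402 122 80 39.424615685256015 134 -80 39.42700241039822 134 -40 39.79117984923997 134 80 38.99348577434742 148 -80 39.44723625689198 148 -40 39.6873023153847 148 80 39.466790443362044 handle [464.  145.7 175. ] 1950
```

View pics/m9.png

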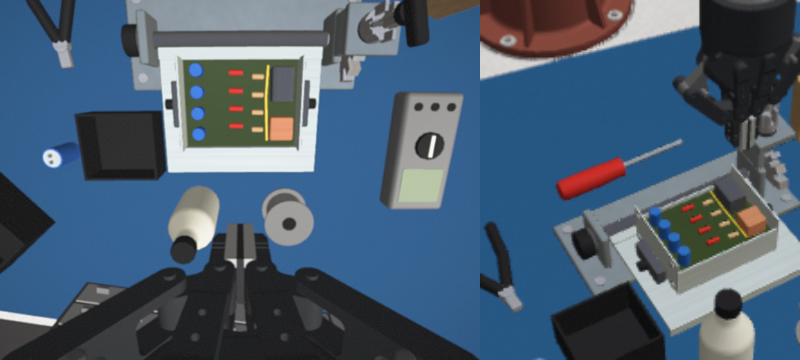

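Final view: tray flat, strip 39.4 mm everywhere. Bin upright at (120,145), clear of tray and capacitor (60,155). Handle still up at 175–176 mm, bystanders undisturbed.

```bash
python3 -c "
from station import order
print(order.finish_job())"
```

```text
the job is handed in; nothing more can be done
None
```

The job is handed in: the plunger is parked in its rest notch, the bin stands upright on the mat to the side, and the tray was eased down and lies level on its stop. It took about 23 s, and nothing else looked moved in the last pictures.

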